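# Wedge the rocking paint chest

### The arm

A 6-joint arm with a two-finger parallel gripper is mounted at the origin on the work surface. World frame = base frame: x ahead of the robot, y to its left, z up, the work surface at z = 0. Lengths are in mm, angles in rad, forces in N, time in s.
With the tool pointing down it reaches from about 325 to 900 mm from the base axis. Payload 6.1 kg.
Tool frame: the origin (TCP) lies on the centre line of the jaws, within the pads' length; the fingertips stand 11 mm ahead of it and the grasp point (between the pads) lies 8 mm behind it; z points along the fingers, y is the line along which they close (so a half turn about z gives the same grasp; the last joint's range is limited). The gripper opens to 87 mm and grips with 3 to 60 N. Pads are 19 mm wide; open, the fingers measure 117 mm over their backs; the gripper's body (75 mm by 190 mm) begins 51 mm behind the grasp point.
Start: joints at [-1.272, 0.22, 1.526, -0, 1.395, -0.126], TCP at [257.579, -569.446, 233.538] pointing down, gripper open.
Joint ranges: [-2.98, 2.98], [-0.91, 2.08], [0.09, 2.57], [-1.24, 4.39], [0.2, 2.65], [-2.68, 2.68]. Speed limits (rad/s): [2.57, 2.57, 3.01, 3.14, 3.14, 3.14].

### API

Orientations are given as a rotation vector (axis times angle).
In Python, from bench import robot gives the robot as it stands.
- The arm moves only by the tool step_arm, never from a script. Its argument "moves" is a list of rows, each an object of numbers: "tx", "ty", "tz": the shift along the tool's x, y, z normalised to -1 to 1, where 1 is 250 mm; "rx", "ry", "rz": the turn, a rotation vector about the tool's x, y, z normalised to -1 to 1, where 1 is pi rad; "claw": the opening, from -1 (shut) to 1 (fully open). In form: [{"tx": .., "ty": .., "tz": .., "rx": .., "ry": .., "rz": .., "claw": ..}, ...]. A call has 1 to 8 rows; each row is the pose to reach, as a shift and turn from the pose commanded when the call began, along the tool's axes at that moment, turning the shorter way round; what a row does not reach only later rows make up. A row lasts 1/12 s, in which the tool goes at most 41.7 mm and 7.16 degrees, less where a joint would pass 70% of its speed; a pose out of reach is approached as far as the arm can. A call with a number of a shift or a turn outside -1 to 1 is refused whole. A call with a gripper value outside its range is refused whole. The fingers move at their own pace and stop on an object; "squeeze" is the grip in N (left out, the last holds). Time passes only in rows, so rows that repeat a pose let the fingers close. It gives the time, the measured TCP pose, the force, the opening and the grip force at its end, in the units of the state.
- robot.get_obs(): the state, without advancing time (a new reading comes with each control period).
- robot.camera(name): name is "scene" or "side" or "wrist"; returns (picture, depth): 420x560x3 uint8, blue, green, red; 420x560 float32, mm along the optical axis (not along the pixel's ray), 0 where there is no reading.
- robot.calibration(name): a dict with "vertical_fov" (degrees; the focal length in pixels is half the picture's height over the tangent of half this angle, whatever the lens; pixels are square), "cx", "cy" (the principal point, pixels), "world_from_camera" (4x4, takes a point from camera to world coordinates). Camera axes: x right, y up, looking along -z (the intrinsics and any distortion apply to the point x, -y, -z); pixel columns grow to the right and rows downward; lengths in mm; the calibration is good to about 2 mm. A picture is of the moment at which its call begins: read the wrist's pose just before it. calibration takes no time and is no camera call; for the wrist camera it gives the pose at the moment of the call.
- robot.sign_off(): hands the job in; it is judged then, once.
The state is a dict: "clock": time; "joints": joint angles; "joint_vel": joint speeds; "tau": joint torques, N m; "tool_pos": TCP position; "ee_rot": TCP orientation; "wrist_force": force on the tool from outside, world axes, zero at the start; "moment": the same for the moment, N m; "finger_gap": opening from 0.0 (shut) to 1.0 (fully open); "grasp_force": force on a finger pad.
Only numpy, scipy, OpenCV 4.12 (cv2) and the standard library are available. Lean on these libraries where they do the work, as an engineer would, in place of code of your own. Each camera call takes 0.05 s, during which the arm holds its last target. There are 200 camera calls.

### The job

The low wooden paint chest on the craft table rocks because one leg is too short, the one at the left end of its knobbed front as the robot sees it. With the fingertips push the wooden wedge, thin end first, under the short leg until it sits snug and the chest no longer rocks, then press down firmly on the chest's top above that leg and finish while still holding that press, the chest standing level and steady on the wedge. Pick nothing up, do not shove the chest away from its place, and leave the other things alone.

Things in the scene. Friction and masses are not known exactly. Their poses are not given: they have to be found in the camera images.
- chest: Wooden chest 240 (x) by 200 mm (y), 1.8-2.7 kg, flat top 75 mm over the table, box underside 28 mm; four legs 32 mm square. Origin: table plane under the centre of the SHORT leg; spans x -16 to 224, y -184 to 16 mm. Face with two knobs (15 mm proud) looks to -x. Stands level on the other three legs; 2.5-4.5 N down above the short leg rocks it 2.6-4.4 degrees onto it, and it rocks back when let go.
- short_leg (a point): Centre of the short leg at table height (same point as the chest's origin). The leg's underside hangs 6 to 10 mm above the table (unknown beforehand) while the chest is level; its outer face is 16 mm from here towards the chest's -x, where the wedge goes in.
- short_leg_top (a point): Point on the chest's flat top straight above the centre of the short leg: 16 mm in from both edges, 75 mm over the table when the chest is level. The place to press; 8 to 15 N is a firm press here.
- wedge: Loose wooden wedge 110 x 50 mm, 0.1 kg, lying flat: 3 mm thick at the thin end (+x), sloping evenly up to 22 mm at the upright heel (-x). Origin: centre of underside, z up. Lies in front of the short leg, pointing roughly at it, thin end 25 to 60 mm away. Jams with the thin end 17 to 40 mm past the leg's outer face: the push turns stiff (over about 5 N). Then stays by friction.
- wedge_tip (a point): Middle of the wedge's thin end, on its underside.
- wedge_heel (a point): Middle of the wedge's heel face, 11 mm above the table; the face to push on.
- big_doll: Bystander, loose: turned wooden doll with red headscarf, 38 mm wide, 64 mm tall. Origin: centre of the underside.
- small_doll: Bystander, loose: unpainted wooden doll, 28 mm wide, 46 mm tall. Origin: centre of the underside.
- top_doll: Bystander, loose: wooden doll with blue headscarf, 38 mm wide, 64 mm tall, standing on the chest's top near the corner to the right of the short leg. Origin: centre of the underside.
- paint_jar: Bystander, loose: low closed paint jar, 50 mm across, 42 mm tall. Origin: centre of the underside.
- water_pot: Bystander, loose: pale plastic water pot, 84 mm across, 95 mm tall, with brushes sticking out to 175 mm. Origin: centre of the underside.
- sanding_block: Bystander, loose: cork sanding block 70 x 45 x 25 mm. Origin: centre of the underside.
- palette: Bystander, loose: sheet of glass 190 x 110 x 5 mm with blobs of paint. Origin: centre of the underside.
Things that resemble listed ones, but are neither listed nor needed, are in the scene too. Of the things that look like the wedge, take the one that is farthest to the robot's right at the start.

How it is judged (in metres and radians):
On the way, in this order (a step that is already met when the one before it is completed fails the run):
1. the thin end of the wedge is pushed under the short leg, the wedge flat on the table (x of wedge_tip in the frame of chest above -0.006 m and y of wedge_tip in the frame of chest between -0.035 and 0.035 m), for 0.1 s.
2. the chest's top is pressed above the short leg and the chest stays level, the wedge carrying the press (angle between chest's own z axis and vertical below 0.0175 rad and contact force between the fingers and chest above 3 N and contact force between wedge and chest above 2 N), for 0.4 s.
At the end, for the whole second after the job is handed in: Wedge flat on the table, thin end at least 10 mm under the short leg and within 35 mm sideways of its centre; fingers press the chest with over 3 N, over 2 N goes through the wedge; chest level within 1 degree, within 30 mm of its start, all still (all of step 1 and all of step 2 and height (world z) of wedge below 0.006 m and distance of chest from where it was at the start of the episode below 0.03 m and linear speed of each of chest, wedge below 0.02 m/s); the arm keeps its last pose, push and grip.
It fails at once if the wedge is lifted or tipped (height (world z) of wedge above 0.012 m or angle between wedge's own z axis and vertical above 0.25 rad).
It fails at once if the chest is lifted, tipped over or shoved more than 40 mm (height (world z) of chest above 0.015 m or angle between chest's own z axis and vertical above 0.14 rad or distance of chest from where it was at the start of the episode above 0.04 m).
It fails at once if another thing is moved more than 30 mm (the doll on the chest 50 mm) (distance of any of big_doll, small_doll, paint_jar, water_pot, sanding_block, palette from where it was at the start of the episode above 0.03 m or distance of top_doll from where it was at the start of the episode above 0.05 m).
It also fails if it takes over 48 s, if anything falls off the work surface, if the arm or the gripper's body presses on something with over 40 N, if the wrist force passes 120 N, or if a joint passes its speed limit or range.

## Working session

There is one attempt and no reset: what is moved stays moved. The work goes in short steps, Python scripts to look and compute and a tool call to move; the robot and the scene stay as the last step left them, time stands still between calls to the robot, and variables do not carry over. Pictures are saved under pics/ and viewed, at most 10 in all, crops included, and the job is handed in when it is done.

Besides the shell and the picture viewer there is one more tool, called after "Request:" by a JSON object that holds its "name" and its "arguments", one argument or row to a line. step_arm: Moves the arm, as the interface text tells. Scaled input: -1 to 1 covers 250 mm each way for a shift and pi rad each way for a turn. Its arguments: {"type":"object","properties":{"moves":{"type":"array","items":{"type":"object","properties":{"tx":{"type":"number","minimum":-1,"maximum":1},"ty":{"type":"number","minimum":-1,"maximum":1},"tz":{"type":"number","minimum":-1,"maximum":1},"rx":{"type":"number","minimum":-1,"maximum":1},"ry":{"type":"number","minimum":-1,"maximum":1},"rz":{"type":"number","minimum":-1,"maximum":1},"claw":{"type":"number"}}}},"squeeze":{"type":"number"}},"required":["moves"]}

```bash
mkdir -p pics
cat > h.py <<'E'
import numpy as np, cv2
from bench import robot
from scipy.spatial.transform import Rotation as R
def snap(n,f):
    c=robot.calibration(n); p,d=robot.camera(n); cv2.imwrite(f'pics/{f}.png',p); np.savez(f'pics/{f}.npz',p=p,d=d,T=c['world_from_camera'],k=[c['vertical_fov'],c['cx'],c['cy']]); return p
def cloud(f):
    z=np.load(f'pics/{f}.npz'); d=z['d']; fov,cx,cy=z['k']; F=d.shape[0]/2/np.tan(np.radians(fov)/2)
    v,u=np.mgrid[:d.shape[0],:d.shape[1]]
    P=np.stack([(u-cx)/F*d,-(v-cy)/F*d,-d],-1)
    W=P@z['T'][:3,:3].T+z['T'][:3,3]; W[d==0]=np.nan
    return W,z['p']
E
python3 - <<'E'
from h import *
print(robot.get_obs()); 
for n in ('scene','side'): snap(n,n+'0'); c=robot.calibration(n);print(c)
E
```

```text
{'clock': 0.0, 'joints': array([-1.27210584e+00,  2.21197890e-01,  1.52763883e+00, -4.66767409e-06,
        1.39470887e+00, -1.26106705e-01]), 'joint_vel': array([ 0.00152159, -0.00047211, -0.00072112, -0.00255363,  0.00037779,
       -0.00059297]), 'tau': array([ 2.26138771e-03, -4.94609356e+01, -3.87371349e+01,  7.00910739e-02,
        5.70518745e-02, -1.42249273e-04]), 'tool_pos': array([ 257.3940803 , -568.86358564,  232.44006773]), 'ee_rot': array([-3.06909322e+00, -6.61855252e-01,  2.71408761e-04]), 'wrist_force': array([-0.39046783,  0.33142485, -0.51013846]), 'moment': array([ 0.00033126,  0.01598335, -0.03303476]), 'grasp_force': 0.0, 'finger_gap': 1.0012611940087803}
{'vertical_fov': 49.76917164629489, 'cx': 275.5491571772995, 'cy': 214.4345578096365, 'world_from_camera': array([[-6.82132211e-01, -4.29459400e-01,  5.91827906e-01,
         1.16069306e+03],
       [ 7.31220815e-01, -4.04416707e-01,  5.49329816e-01,
         6.48749099e+02],
       [ 3.43024030e-03,  8.07472446e-01,  5.89895315e-01,
         6.84473955e+02],
       [ 0.00000000e+00,  0.00000000e+00,  0.00000000e+00,
         1.00000000e+00]])}
{'vertical_fov': 56.03816139507188, 'cx': 270.9914292699067, 'cy': 205.16180760017136, 'world_from_camera': array([[ 9.17276566e-01,  2.54210977e-01, -3.06562360e-01,
         3.22298125e+02],
       [-3.98239765e-01,  5.79767813e-01, -7.10826542e-01,
        -5.05577026e+02],
       [-2.96492057e-03,  7.74109852e-01,  6.33044348e-01,
         5.91341502e+02],
       [ 0.00000000e+00,  0.00000000e+00,  0.00000000e+00,
         1.00000000e+00]])}
```

View pics/scene0.png

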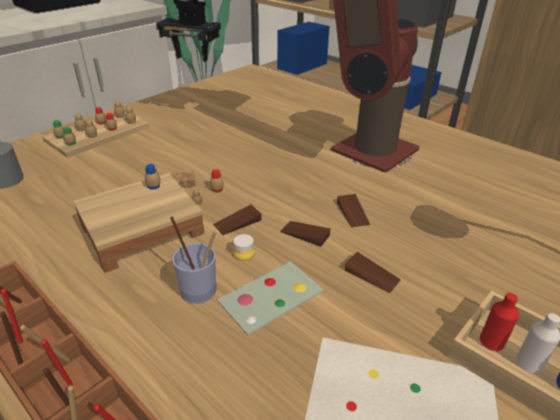

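View pics/side0.png

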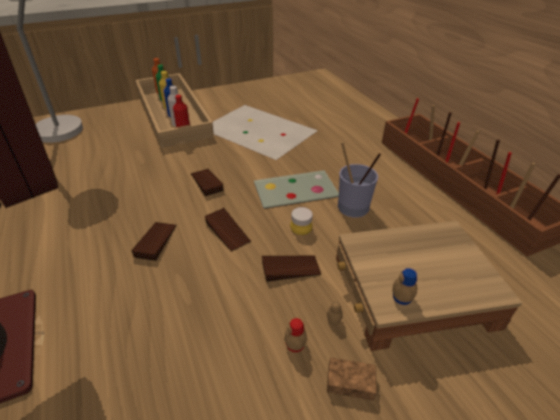

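The scene shows four dark wedges at scene px (238,220), (306,232), (352,210) and (372,272), the chest at (140,215) with its knobbed face towards the wedges, and the blue doll on top at (152,177). In the side view, the wedge nearest the chest is at (291,267) and the chest's top spans about (340,235) to (515,300).

```bash
cat > m.py <<'E'
from h import *
import sys
def run(f):
    W,p=cloud(f); h=cv2.cvtColor(p,cv2.COLOR_BGR2HSV)
    Z=W[...,2]; on=(W[...,0]>150)&(W[...,0]<1000)&(abs(W[...,1])<700)
    m=((Z>70)&(Z<80)&on).astype(np.uint8)
    n,l,s,c=cv2.connectedComponentsWithStats(m)
    for i in range(1,n):
        if s[i,4]>2500:
            q=W[l==i][:,:2].astype(np.float32); print('chest?',s[i],cv2.minAreaRect(q), np.median(W[l==i][:,2])); print(cv2.boxPoints(cv2.minAreaRect(q)).round(1).tolist())
    m=((p.max(-1)<85)&(Z>-3)&(Z<27)&on).astype(np.uint8); m=cv2.morphologyEx(m,cv2.MORPH_OPEN,np.ones((3,3)))
    n,l,s,c=cv2.connectedComponentsWithStats(m)
    for i in range(1,n):
        if s[i,4]>250:
            q=W[l==i]; print('dark',c[i].round(),s[i,4],q.mean(0).round(1),q[:,2].max().round(1)); print('  ',cv2.boxPoints(cv2.minAreaRect(q[:,:2].astype(np.float32))).round(1).tolist())
            r=q[np.argsort(-q[:,2])[:40]].mean(0); print('   high',r.round(1))
for f in sys.argv[1:]: print(f); run(f)
E
python3 m.py scene0 side0
python3 - <<'E'
from h import *
W,_=cloud('side0')
for n,u,v in (('big',296,338),('small',335,313),('jar',302,217),('pot',356,190),('cork',352,375),('top',404,288),('pal',296,188),('tl',343,235),('bl',376,327),('tr',465,228)): print(n,W[v,u].round())
E
```

```text
scene0
chest? [  73  173  129   76 5165] ((746.212890625, -179.93898010253906), (207.417236328125, 242.90802001953125), 76.46293640136719) 75.45544134783756
[[603.9000244140625, -252.3000030517578], [840.0, -309.20001220703125], [888.5999755859375, -107.5], [652.4000244140625, -50.70000076293945]]
dark [307. 235.] 455 [494.9 133.   12.3] 23.5
   [[456.0, 166.10000610351562], [499.3999938964844, 65.0999984741211], [537.4000244140625, 81.5], [494.1000061035156, 182.5]]
   high [483.5 166.   21.4]
side0
chest? [  339   221   183   106 11697] ((747.573486328125, -181.89627075195312), (203.5479278564453, 241.79693603515625), 76.06217956542969) 73.57961593965683
[[605.7000122070312, -251.60000610351562], [840.4000244140625, -309.79998779296875], [889.4000244140625, -112.19999694824219], [654.7000122070312, -54.0]]
dark [208. 183.] 516 [493.9 293.   10.6] 21.8
   [[463.8999938964844, 362.5], [473.3999938964844, 252.3000030517578], [527.7999877929688, 257.0], [518.2999877929688, 367.20001220703125]]
   high [496.6 261.9  19.5]
dark [353. 210.] 257 [764.   50.8  13.9] 26.7
   [[732.7999877929
[... 511 characters left out ...]
99389648438], [345.29998779296875, 206.0]]
   high [307.2 105.3  20.5]
dark [289. 267.] 1258 [559.8 -42.5   9.9] 22.2
   [[505.3999938964844, -51.5], [611.5, -77.0], [623.5999755859375, -26.5], [517.5999755859375, -1.0]]
   high [515.  -29.8  20.4]
dark [350. 393.] 315 [ 536.  -300.1   12. ] 24.7
   [[507.79998779296875, -282.79998779296875], [563.5, -320.3999938964844], [565.0999755859375, -317.8999938964844], [509.5, -280.29998779296875]]
   high [ 534.5 -299.1   22.1]
big [ 495. -202.   38.]
small [ 579. -181.   29.]
jar [633.  50.  41.]
pot [757.  42.  81.]
cork [ 549. -283.   24.]
top [ 661. -231.  111.]
pal [691. 193.   2.]
tl [662. -62.  74.]
bl [ 606. -249.   66.]
tr [973. -84.  -4.]
```

```bash
cat >> h.py <<'E'
def go(pos,yaw=None):
    "tool-frame shift/turn (normalised) from the measured pose; yaw = world heading of tool x, tool pointing down"
    o=robot.get_obs(); A=R.from_rotvec(o['ee_rot']); t=A.inv().apply(np.array(pos)-o['tool_pos'])/250
    r=np.zeros(3)
    if yaw is not None:
        B=R.from_euler('z',yaw,degrees=True)*R.from_euler('x',180,degrees=True); r=(A.inv()*B).as_rotvec()/np.pi
    x=A.as_matrix()[:,0]; print('yaw',np.degrees(np.arctan2(x[1],x[0])).round(2),'t',t.round(4),'r',r.round(4))
E
python3 - <<'E'
from h import *
go([463,-15,120],-13.6); go([463,-15,120],166.4)
W,_=cloud('side0'); q=W[(W[...,2]>100)&(W[...,2]<200)&(W[...,0]>600)&(W[...,0]<900)&(abs(W[...,1])<150)]
print(len(q),q[::max(1,len(q)//25)].round())
W,_=cloud('scene0'); q=W[(W[...,2]>100)&(W[...,2]<200)&(W[...,0]>600)&(W[...,0]<900)&(abs(W[...,1])<150)]
print(len(q),q[::max(1,len(q)//25)].round())
E
```

```text
yaw 24.34 t [ 1.6623 -1.6792  0.4534] r [-6.000e-04  1.000e-04  2.108e-01]
yaw 24.34 t [ 1.6623 -1.6792  0.4534] r [-1.000e-04 -7.000e-04 -7.892e-01]
152 [[753. 114. 161.]
 [756. 109. 158.]
 [757. 109. 152.]
 [760. 109. 147.]
 [758. 105. 145.]
 [761. 106. 138.]
 [759. 105. 134.]
 [758. 104. 132.]
 [761. 104. 129.]
 [759. 104. 127.]
 [759. 103. 125.]
 [789.  31. 160.]
 [786.  32. 157.]
 [785.  33. 154.]
 [786.  37. 150.]
 [784.  37. 148.]
 [786.  38. 144.]
 [785.  39. 141.]
 [785.  42. 137.]
 [784.  43. 134.]
 [786.  46. 129.]
 [785.  44. 129.]
 [783.  47. 122.]
 [783.  52. 114.]
 [784.  58. 104.]
 [786.  53. 104.]]
210 [[791.  32. 173.]
 [791.  39. 172.]
 [787.  37. 164.]
 [791.  39. 160.]
 [789.  42. 156.]
 [787.  44. 150.]
 [790.  44. 145.]
 [787.  46. 142.]
 [757. 115. 160.]
 [756. 114. 156.]
 [755. 116. 155.]
 [791.  49. 134.]
 [790.  51. 132.]
 [787.  52. 128.]
 [786.  53. 125.]
 [760. 109. 139.]
 [761. 112. 139.]
 [788.  52. 116.]
 [764. 106. 129.]
 [766. 108. 129.]
 [762. 109. 125.]
 [762. 109. 123.]
 [788.  61. 106.]
 [785.  64. 103.]
 [767. 104. 113.]
 [768. 105. 109.]
 [771. 101. 101.]]
```

Request:
{"name": "step_arm", "arguments": {
  "moves": [
    {"tx":0.83,"ty":-0.84,"tz":0,"rz":0.211,"claw":-1},
    {"tx":0.83,"ty":-0.84,"tz":0,"rz":0.211,"claw":-1},
    {"tx":0.83,"ty":-0.84,"tz":0,"rz":0.211,"claw":-1},
    {"tx":0.83,"ty":-0.84,"tz":0,"rz":0.211,"claw":-1},
    {"tx":0.83,"ty":-0.84,"tz":0,"rz":0.211,"claw":-1},
    {"tx":0.83,"ty":-0.84,"tz":0,"rz":0.211,"claw":-1},
    {"tx":0.83,"ty":-0.84,"tz":0,"rz":0.211,"claw":-1},
    {"tx":0.83,"ty":-0.84,"tz":0,"rz":0.211,"claw":-1}
  ],
  "squeeze": 20
}}

```text
validation failed for argument at $.mo...
```

```bash
python3 -c "
from h import *
go([463,-15,150],-13.6)"
```

```text
yaw 24.34 t [ 1.6624 -1.6794  0.3334] r [-6.000e-04  1.000e-04  2.108e-01]
```

Request:
{"name": "step_arm", "arguments": {
  "moves": [
    {"tx":0.83,"ty":-0.84,"tz":0,"rx":0,"ry":0,"rz":0.211,"claw":-1},
    {"tx":0.83,"ty":-0.84,"tz":0,"rx":0,"ry":0,"rz":0.211,"claw":-1},
    {"tx":0.83,"ty":-0.84,"tz":0,"rx":0,"ry":0,"rz":0.211,"claw":-1},
    {"tx":0.83,"ty":-0.84,"tz":0,"rx":0,"ry":0,"rz":0.211,"claw":-1},
    {"tx":0.83,"ty":-0.84,"tz":0,"rx":0,"ry":0,"rz":0.211,"claw":-1},
    {"tx":0.83,"ty":-0.84,"tz":0,"rx":0,"ry":0,"rz":0.211,"claw":-1},
    {"tx":0.83,"ty":-0.84,"tz":0,"rx":0,"ry":0,"rz":0.211,"claw":-1},
    {"tx":0.83,"ty":-0.84,"tz":0,"rx":0,"ry":0,"rz":0.211,"claw":-1}
  ],
  "squeeze": 20
}}

```text
clock: 0.77
tool_pos: [361.4, -287.0, 233.0]
ee_rot: [-3.117, 0.366, -0.0]
wrist_force: [-0.4, -0.2, 0.3]
finger_gap: 0.478
grasp_force: 0.0
```

```bash
python3 -c "
from h import *
go([463,-15,150],-13.6)"
```

```text
yaw -13.4 t [ 0.1432 -1.1516  0.3358] r [-0.001   0.0001  0.0011]
```

Request:
{"name": "step_arm", "arguments": {
  "moves": [
    {"tx":0.14,"ty":-1,"tz":0.2,"rx":0,"ry":0,"rz":0,"claw":-1},
    {"tx":0.14,"ty":-1,"tz":0.2,"rx":0,"ry":0,"rz":0,"claw":-1},
    {"tx":0.14,"ty":-1,"tz":0.2,"rx":0,"ry":0,"rz":0,"claw":-1},
    {"tx":0.14,"ty":-1,"tz":0.2,"rx":0,"ry":0,"rz":0,"claw":-1},
    {"tx":0.14,"ty":-1,"tz":0.2,"rx":0,"ry":0,"rz":0,"claw":-1},
    {"tx":0.14,"ty":-1,"tz":0.2,"rx":0,"ry":0,"rz":0,"claw":-1},
    {"tx":0.14,"ty":-1,"tz":0.2,"rx":0,"ry":0,"rz":0,"claw":-1},
    {"tx":0.14,"ty":-1,"tz":0.2,"rx":0,"ry":0,"rz":0,"claw":-1}
  ]
}}

```text
clock: 1.43
tool_pos: [452.9, -55.7, 182.5]
ee_rot: [-3.12, 0.365, 0.003]
wrist_force: [0.5, -0.3, 0.5]
finger_gap: 0.01
grasp_force: 0.0
```

```bash
python3 - <<'E'
from h import *
go([463,-15,80],-13.6)
snap('wrist','w1'); snap('scene','s1')
E
python3 m.py w1 s1
```

```text
yaw -13.36 t [ 0.0027 -0.1675  0.41  ] r [-0.0001  0.0007  0.0013]
w1
dark [  6. 229.] 343 [487.4 259.    7.8] 20.3
   [[474.5, 260.0], [474.8999938964844, 255.8000030517578], [505.8999938964844, 258.79998779296875], [505.5, 263.0]]
   high [481.4 258.5  17.2]
s1
chest? [  73  173  129   76 5165] ((746.7297973632812, -179.50051879882812), (206.2332000732422, 241.1657257080078), 76.09440612792969) 75.49455512096438
[[604.9000244140625, -250.60000610351562], [839.0, -308.6000061035156], [888.5999755859375, -108.4000015258789], [654.5, -50.400001525878906]]
```

View pics/w1.png

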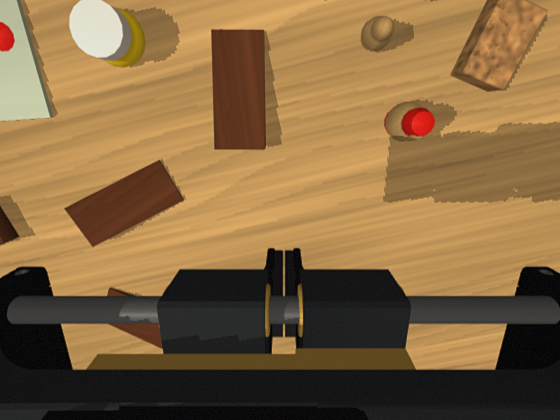

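The wrist view shows the target wedge at px (211–266, 29–149) with its heel at the lower edge, row 149, almost square to the tool. The closed fingers are at (285,255).

Run:
```python
from h import *
W,p=cloud('w1')
for u,v in ((216,146),(240,146),(262,146),(215,35),(238,35),(261,35)): print(u,v,W[v,u].round(1))
m=np.zeros(p.shape[:2],bool); m[20:160,195:280]=True
m&=(p[...,2]<130)&(W[...,2]<26)&(p[...,0]<50)
q=W[m&~np.isnan(W[...,2])]; print(len(q)); print(cv2.minAreaRect(q[:,:2].astype(np.float32))); print(cv2.boxPoints(cv2.minAreaRect(q[:,:2].astype(np.float32))).round(1).tolist())
```

```text
216 146 [521.2  -1.3  19.7]
240 146 [515.8 -24.8  21. ]
262 146 [510.7 -46.1  21.1]
215 35 [619.5 -27.3   4.1]
238 35 [614.5 -48.5   4. ]
261 35 [609.9 -69.6   2.1]
6199
((566.387451171875, -36.09757995605469), (50.29938888549805, 109.34686279296875), 76.21788024902344)
[[507.29998779296875, -47.5], [613.5, -73.5], [625.5, -24.700000762939453], [519.2999877929688, 1.399999976158142]]
```

```bash
python3 -c "
from h import *
go([475,-14,18],-13.8)"
```

```text
yaw -13.57 t [ 0.0447 -0.1942  0.6616] r [0.0003 0.0002 0.0013]
```

Request:
{"name": "step_arm", "arguments": {
  "moves": [
    {"tx":0.045,"ty":-0.194,"tz":0.2,"rx":0,"ry":0,"rz":0.001,"claw":-1},
    {"tx":0.045,"ty":-0.194,"tz":0.35,"rx":0,"ry":0,"rz":0.001,"claw":-1},
    {"tx":0.045,"ty":-0.194,"tz":0.5,"rx":0,"ry":0,"rz":0.001,"claw":-1},
    {"tx":0.045,"ty":-0.194,"tz":0.6,"rx":0,"ry":0,"rz":0.001,"claw":-1},
    {"tx":0.045,"ty":-0.194,"tz":0.64,"rx":0,"ry":0,"rz":0.001,"claw":-1},
    {"tx":0.045,"ty":-0.194,"tz":0.66,"rx":0,"ry":0,"rz":0.001,"claw":-1},
    {"tx":0.045,"ty":-0.194,"tz":0.66,"rx":0,"ry":0,"rz":0.001,"claw":-1}
  ]
}}

```text
clock: 2.12
tool_pos: [475.4, -14.9, 18.8]
ee_rot: [3.118, -0.381, -0.001]
wrist_force: [-0.3, -0.3, 0.0]
finger_gap: 0.004
grasp_force: 0.0
```

```bash
python3 -c "
from h import *
go([504,-21,18],-13.8)
print(robot.get_obs())"
```

```text
yaw -13.93 t [ 0.1168 -0.0037  0.0031] r [ 0.0001  0.0002 -0.0007]
{'clock': 2.1167, 'joints': array([-1.97082350e-01,  1.46783071e-01,  2.06084805e+00, -3.47125251e-04,
        9.34703416e-01,  1.61711749e+00]), 'joint_vel': array([ 0.00820966, -0.04529721, -0.03183596,  0.00177944,  0.01412124,
        0.00259152]), 'tau': array([ 4.43456846e-02, -3.54219067e+01, -2.89327526e+01,  2.92171910e-02,
       -2.39011506e-01, -9.32815019e-03]), 'tool_pos': array([475.42521514, -14.87305874,  18.79158116]), 'ee_rot': array([ 3.11817404e+00, -3.81045520e-01, -1.19497070e-03]), 'wrist_force': array([-0.30837417, -0.33507896,  0.01627186]), 'moment': array([0.0711297, 0.0354673, 0.030229 ]), 'grasp_force': 0.0, 'finger_gap': 0.00409790776484119}
```

Request:
{"name": "step_arm", "arguments": {
  "moves": [
    {"tx":0.06,"ty":0,"tz":0,"rx":0,"ry":0,"rz":0,"claw":-1},
    {"tx":0.1,"ty":0,"tz":0,"rx":0,"ry":0,"rz":0,"claw":-1},
    {"tx":0.12,"ty":0,"tz":0,"rx":0,"ry":0,"rz":0,"claw":-1},
    {"tx":0.14,"ty":0.003,"tz":0,"rx":0,"ry":0,"rz":0,"claw":-1},
    {"tx":0.16,"ty":0.006,"tz":0,"rx":0,"ry":0,"rz":0,"claw":-1},
    {"tx":0.18,"ty":0.01,"tz":0,"rx":0,"ry":0,"rz":0,"claw":-1},
    {"tx":0.2,"ty":0.013,"tz":0,"rx":0,"ry":0,"rz":0,"claw":-1},
    {"tx":0.22,"ty":0.016,"tz":0,"rx":0,"ry":0,"rz":0,"claw":-1}
  ]
}}

```text
clock: 2.78
tool_pos: [528.1, -30.5, 18.5]
ee_rot: [-3.119, 0.378, 0.0]
wrist_force: [-0.6, 0.2, 0.5]
finger_gap: 0.004
grasp_force: 0.4
```

```bash
python3 - <<'E'
from h import *
print(robot.get_obs()['wrist_force'])
snap('side','d2'); snap('wrist','w2')
E
python3 m.py d2
python3 -c "
import cv2,numpy as np
a=cv2.imread('pics/d2.png')[180:360,200:440];b=cv2.imread('pics/w2.png')
cv2.imwrite('pics/c2.png',np.hstack([cv2.resize(a,(440,330)),cv2.resize(b,(352,330))[:, :352]]))"
```

```text
[-0.62012979  0.24741675  0.48869649]
d2
chest? [  339   221   183   106 11714] ((747.60205078125, -182.28179931640625), (202.8312225341797, 242.29542541503906), 76.03652954101562) 73.58880346012955
[[605.5999755859375, -251.5], [840.7000122070312, -309.8999938964844], [889.5999755859375, -113.0999984741211], [654.5, -54.599998474121094]]
dark [208. 183.] 451 [492.9 288.4  11.2] 22.0
   [[462.3999938964844, 357.1000061035156], [473.5, 252.0], [521.5999755859375, 257.1000061035156], [510.5, 362.20001220703125]]
   high [492.6 261.7  19.7]
dark [226. 229.] 796 [482.3 112.6  10.1] 20.7
   [[447.20001220703125, 158.89999389648438], [470.5, 54.29999923706055], [518.2999877929688, 64.9000015258789], [495.0, 169.60000610351562]]
   high [474.6 157.9  19.2]
dark [153. 243.] 861 [329.3 132.9  10.6] 22.1
   [[284.1000061035156, 114.4000015258789], [323.29998779296875, 87.19999694824219], [385.6000061035156, 176.89999389648438], [346.5, 204.10000610351562]]
   high [308.9 103.6  20.7]
dark [316. 266.] 546 [612.1 -58.2   6.5] 13.8
   [[576.5, -70.0999984741211], [635.5999755859375, -87.0], [649.2999877929688, -39.0], [590.2000122070312, -22.100000381469727]]
   high [589.7 -53.2  11.9]
```

View pics/c2.png

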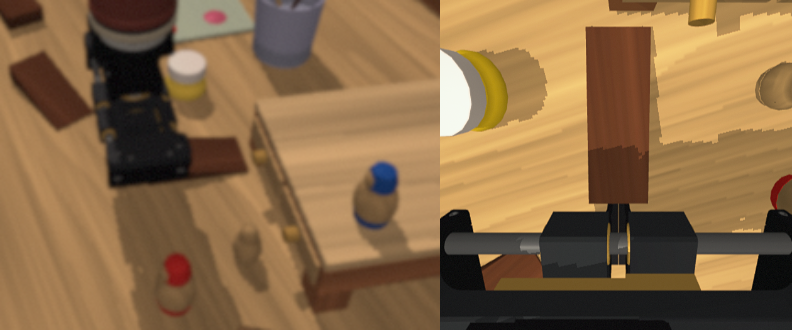

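The wedge tracks straight at the fingertips, with its heel at the closed fingers and its tip about 10 mm short of the leg. Bystanders are untouched.

Request:
{"name": "step_arm", "arguments": {
  "moves": [
    {"tx":0.014,"ty":0.002,"tz":0,"rx":0,"ry":0,"rz":0,"claw":-1},
    {"tx":0.028,"ty":0.004,"tz":0,"rx":0,"ry":0,"rz":0,"claw":-1},
    {"tx":0.042,"ty":0.006,"tz":0,"rx":0,"ry":0,"rz":0,"claw":-1},
    {"tx":0.056,"ty":0.008,"tz":0,"rx":0,"ry":0,"rz":0,"claw":-1},
    {"tx":0.07,"ty":0.01,"tz":0,"rx":0,"ry":0,"rz":0,"claw":-1},
    {"tx":0.08,"ty":0.012,"tz":0,"rx":0,"ry":0,"rz":0,"claw":-1},
    {"tx":0.09,"ty":0.014,"tz":0,"rx":0,"ry":0,"rz":0,"claw":-1},
    {"tx":0.096,"ty":0.014,"tz":0,"rx":0,"ry":0,"rz":0,"claw":-1}
  ]
}}

```text
clock: 3.55
tool_pos: [550.7, -39.8, 18.6]
ee_rot: [3.119, -0.378, 0.0]
wrist_force: [-0.5, -0.2, -0.1]
finger_gap: 0.004
grasp_force: 0.3
```

Request:
{"name": "step_arm", "arguments": {
  "moves": [
    {"tx":0.006,"ty":0,"tz":0,"rx":0,"ry":0,"rz":0,"claw":-1},
    {"tx":0.012,"ty":0,"tz":0,"rx":0,"ry":0,"rz":0,"claw":-1},
    {"tx":0.012,"ty":0,"tz":0,"rx":0,"ry":0,"rz":0,"claw":-1}
  ]
}}

```text
clock: 3.8
tool_pos: [553.6, -40.4, 18.6]
ee_rot: [3.119, -0.378, 0.001]
wrist_force: [0.1, 0.1, 0.0]
finger_gap: 0.001
grasp_force: 0.0
```

Request:
{"name": "step_arm", "arguments": {
  "moves": [
    {"tx":0.006,"ty":0,"tz":0,"rx":0,"ry":0,"rz":0,"claw":-1},
    {"tx":0.012,"ty":0,"tz":0,"rx":0,"ry":0,"rz":0,"claw":-1},
    {"tx":0.016,"ty":0,"tz":0,"rx":0,"ry":0,"rz":0,"claw":-1}
  ]
}}

```text
clock: 4.05
tool_pos: [557.3, -41.3, 18.6]
ee_rot: [3.119, -0.378, 0.0]
wrist_force: [0.8, -0.3, -0.2]
finger_gap: -0.001
grasp_force: 0.2
```

Request:
{"name": "step_arm", "arguments": {
  "moves": [
    {"tx":0.006,"ty":0,"tz":0,"rx":0,"ry":0,"rz":0,"claw":-1},
    {"tx":0.012,"ty":0,"tz":0,"rx":0,"ry":0,"rz":0,"claw":-1}
  ]
}}

```text
clock: 4.22
tool_pos: [560.2, -42.0, 18.5]
ee_rot: [3.119, -0.378, 0.0]
wrist_force: [-0.5, -0.4, 0.0]
finger_gap: 0.008
grasp_force: 0.2
```

Request:
{"name": "step_arm", "arguments": {
  "moves": [
    {"tx":0.006,"ty":0,"tz":0,"rx":0,"ry":0,"rz":0,"claw":-1},
    {"tx":0.012,"ty":0,"tz":0,"rx":0,"ry":0,"rz":0,"claw":-1}
  ]
}}

```text
clock: 4.38
tool_pos: [563.1, -42.7, 18.5]
ee_rot: [-3.119, 0.378, 0.0]
wrist_force: [-1.3, -0.1, 1.0]
finger_gap: 0.006
grasp_force: 0.2
```

Request:
{"name": "step_arm", "arguments": {
  "moves": [
    {"tx":0.006,"ty":0,"tz":0,"rx":0,"ry":0,"rz":0,"claw":-1},
    {"tx":0.008,"ty":0,"tz":0,"rx":0,"ry":0,"rz":0,"claw":-1}
  ]
}}

```text
clock: 4.55
tool_pos: [564.6, -43.1, 18.4]
ee_rot: [-3.119, 0.378, 0.002]
wrist_force: [-2.7, 0.2, 3.0]
finger_gap: 0.003
grasp_force: 1.7
```

Request:
{"name": "step_arm", "arguments": {
  "moves": [
    {"tx":0.006,"ty":0,"tz":0,"rx":0,"ry":0,"rz":0,"claw":-1},
    {"tx":0.008,"ty":0,"tz":0,"rx":0,"ry":0,"rz":0,"claw":-1}
  ]
}}

```text
clock: 4.72
tool_pos: [565.3, -43.2, 18.2]
ee_rot: [-3.118, 0.378, 0.006]
wrist_force: [-8.8, 1.9, 5.5]
finger_gap: 0.004
grasp_force: 4.1
```

```bash
python3 - <<'E'
from h import *
print(robot.get_obs()['wrist_force'])
snap('wrist','w3');snap('side','d3')
W,p=cloud('w3'); m=(p[...,2]<130)&(W[...,2]<26)&(W[...,2]>3)&(p[...,0]<50)&(W[...,0]>550)&(W[...,0]<660)&(abs(W[...,1]+50)<60)
q=W[m]; print(len(q),cv2.boxPoints(cv2.minAreaRect(q[:,:2].astype(np.float32))).round(1).tolist())
E
python3 m.py d3 | grep -A1 chest
```

```text
[-8.82110815  1.87103922  5.50038121]
15422 [[568.7999877929688, -68.5999984741211], [650.2000122070312, -88.80000305175781], [662.2999877929688, -40.20000076293945], [580.9000244140625, -20.0]]
chest? [  339   221   183   106 11702] ((747.9301147460938, -182.6447296142578), (202.3851318359375, 243.16392517089844), 75.9197998046875) 73.58435837931569
[[605.4000244140625, -251.1999969482422], [841.2000122070312, -310.3999938964844], [890.5, -114.0999984741211], [654.5999755859375, -54.900001525878906]]
```

View pics/w3.png

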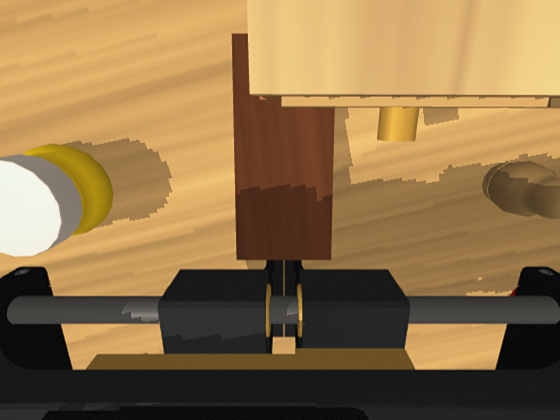

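The wedge is jammed: 8.8 N at the heel, about 32 mm of it past the leg's face and about 5 mm off centre. The chest has not moved. Next I back off, rise and go over the corner.

Request:
{"name": "step_arm", "arguments": {
  "moves": [
    {"tx":-0.02,"ty":0,"tz":0,"rx":0,"ry":0,"rz":0,"claw":-1},
    {"tx":-0.06,"ty":0,"tz":0,"rx":0,"ry":0,"rz":0,"claw":-1},
    {"tx":-0.06,"ty":0,"tz":-0.1,"rx":0,"ry":0,"rz":0,"claw":-1},
    {"tx":-0.06,"ty":0,"tz":-0.25,"rx":0,"ry":0,"rz":0,"claw":-1},
    {"tx":-0.06,"ty":0,"tz":-0.4,"rx":0,"ry":0,"rz":0,"claw":-1},
    {"tx":-0.06,"ty":0,"tz":-0.5,"rx":0,"ry":0,"rz":0,"claw":-1},
    {"tx":-0.06,"ty":0,"tz":-0.5,"rx":0,"ry":0,"rz":0,"claw":-1}
  ]
}}

```text
clock: 5.4
tool_pos: [557.0, -41.0, 151.0]
ee_rot: [3.117, -0.378, 0.021]
wrist_force: [1.2, 0.2, 1.6]
finger_gap: 0.001
grasp_force: 0.0
```

Run:
```python
from h import *
go([665.5,-71.5,96],-13.8)
snap('wrist','w4'); snap('side','d4')
W,p=cloud('w4'); m=(p[...,2]<130)&(W[...,2]<26)&(W[...,2]>3)&(p[...,0]<50)&(W[...,0]>550)&(W[...,0]<660)&(abs(W[...,1]+50)<60)
q=W[m]; print(len(q),cv2.boxPoints(cv2.minAreaRect(q[:,:2].astype(np.float32))).round(1).tolist())
q=W[(W[...,2]>68)&(W[...,2]<82)&(W[...,0]>600)]; print(np.nanmin(q[:,0]),q[np.argmax(q[:,1]*.97+q[:,0]*.24-0.3*q[:,0])], np.median(q[:,2]))
```

```text
yaw -13.81 t [0.4476 0.0149 0.2257] r [-0.0001 -0.0042 -0.0001]
4806 [[570.9000244140625, -68.5999984741211], [650.7999877929688, -89.0], [663.0, -41.0], [583.0999755859375, -20.600000381469727]]
607.9393054700068 [748.84788639 100.20010559  69.00208935] 74.41423598427929
```

View pics/w4.png

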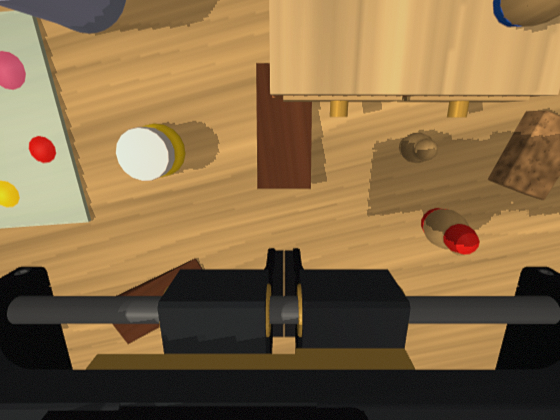

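The wedge stays in place under the leg, at px (257–311, 63–188). The chest's top corner is at px (270,95) and the things around it are undisturbed.

Request:
{"name": "step_arm", "arguments": {
  "moves": [
    {"tx":0.12,"ty":0.015,"tz":0,"rx":0,"ry":0,"rz":0,"claw":-1},
    {"tx":0.26,"ty":0.015,"tz":0.04,"rx":0,"ry":0,"rz":0,"claw":-1},
    {"tx":0.4,"ty":0.015,"tz":0.1,"rx":0,"ry":0,"rz":0,"claw":-1},
    {"tx":0.448,"ty":0.015,"tz":0.17,"rx":0,"ry":0,"rz":0,"claw":-1},
    {"tx":0.448,"ty":0.015,"tz":0.22,"rx":0,"ry":0,"rz":0,"claw":-1},
    {"tx":0.448,"ty":0.015,"tz":0.226,"rx":0,"ry":0,"rz":0,"claw":-1},
    {"tx":0.448,"ty":0.015,"tz":0.226,"rx":0,"ry":0,"rz":0,"claw":-1}
  ]
}}

```text
clock: 6.08
tool_pos: [660.5, -70.8, 86.4]
ee_rot: [3.118, -0.378, 0.002]
wrist_force: [2.8, -1.4, 5.5]
finger_gap: 0.006
grasp_force: 2.2
```

Run:
```python
from h import *
go([665.5,-71.5,86],-13.8); print(robot.get_obs()['wrist_force'])
W,p=cloud('w4'); print(W[90,275],W[88,280])
```

```text
yaw -13.82 t [ 0.02   -0.0021  0.0017] r [ 0.0001 -0.0004 -0.0001]
[ 2.81695612 -1.4239635   5.54904047]
[657.41943623 -58.4129703   74.74975103] [657.84094611 -62.07271787  74.7598731 ]
```

Request:
{"name": "step_arm", "arguments": {
  "moves": [
    {"tx":0,"ty":0,"tz":-0.03,"rx":0,"ry":0,"rz":0,"claw":-1},
    {"tx":0.02,"ty":0,"tz":-0.03,"rx":0,"ry":0,"rz":0,"claw":-1},
    {"tx":0.02,"ty":0,"tz":-0.03,"rx":0,"ry":0,"rz":0,"claw":-1},
    {"tx":0.02,"ty":0,"tz":-0.01,"rx":0,"ry":0,"rz":0,"claw":-1},
    {"tx":0.02,"ty":0,"tz":0,"rx":0,"ry":0,"rz":0,"claw":-1},
    {"tx":0.02,"ty":0,"tz":0,"rx":0,"ry":0,"rz":0,"claw":-1}
  ]
}}

```text
clock: 6.58
tool_pos: [664.5, -71.5, 86.5]
ee_rot: [-3.119, 0.378, 0.002]
wrist_force: [-0.6, -0.5, 0.7]
finger_gap: 0.003
grasp_force: 0.0
```

Run:
```python
from h import *
go([665.5,-71.5,86],-13.8); print(robot.get_obs()['wrist_force'])
```

```text
yaw -13.82 t [ 0.0038 -0.001   0.0021] r [ 0.      0.0003 -0.0001]
[-0.5934669  -0.54818524  0.68924069]
```

Just at contact; I press in 1 mm steps.

Request:
{"name": "step_arm", "arguments": {
  "moves": [
    {"tx":0,"ty":0,"tz":0.004,"rx":0,"ry":0,"rz":0,"claw":-1},
    {"tx":0,"ty":0,"tz":0.006,"rx":0,"ry":0,"rz":0,"claw":-1},
    {"tx":0,"ty":0,"tz":0.006,"rx":0,"ry":0,"rz":0,"claw":-1}
  ]
}}

```text
clock: 6.83
tool_pos: [664.6, -71.5, 86.4]
ee_rot: [-3.119, 0.378, 0.002]
wrist_force: [-4.5, 0.6, 9.0]
finger_gap: 0.002
grasp_force: 4.5
```

Request:
{"name": "step_arm", "arguments": {
  "moves": [
    {"tx":0,"ty":0,"tz":0.003,"rx":0,"ry":0,"rz":0,"claw":-1},
    {"tx":0,"ty":0,"tz":0.003,"rx":0,"ry":0,"rz":0,"claw":-1}
  ]
}}

```text
clock: 7.0
tool_pos: [664.6, -71.4, 86.3]
ee_rot: [-3.119, 0.378, 0.002]
wrist_force: [-6.6, 0.8, 12.5]
finger_gap: 0.003
grasp_force: 6.3
```

Request:
{"name": "step_arm", "arguments": {
  "moves": [
    {"tx":-0.003,"ty":0,"tz":0,"rx":0,"ry":0,"rz":0,"claw":-1},
    {"tx":-0.003,"ty":0,"tz":0,"rx":0,"ry":0,"rz":0,"claw":-1},
    {"tx":-0.003,"ty":0,"tz":0,"rx":0,"ry":0,"rz":0,"claw":-1},
    {"tx":-0.003,"ty":0,"tz":0,"rx":0,"ry":0,"rz":0,"claw":-1},
    {"tx":-0.003,"ty":0,"tz":0,"rx":0,"ry":0,"rz":0,"claw":-1},
    {"tx":-0.003,"ty":0,"tz":0,"rx":0,"ry":0,"rz":0,"claw":-1}
  ]
}}

```text
clock: 7.5
tool_pos: [664.5, -71.5, 86.3]
ee_rot: [3.119, -0.378, 0.001]
wrist_force: [-4.3, 0.6, 11.0]
finger_gap: 0.005
grasp_force: 5.3
```

```bash
python3 - <<'E'
from h import *
snap('side','d5'); snap('scene','s5')
print(robot.get_obs()['wrist_force'],robot.get_obs()['tool_pos'])
for f in ('side0','d5'):
    W,p=cloud(f); m=(W[...,2]>66)&(W[...,2]<80)&(W[...,0]>610)&(W[...,0]<885)&(W[...,1]<-55); m=cv2.erode(m.astype(np.uint8),np.ones((5,5)))>0
    q=W[m]; q=q[np.abs(q[:,2]-73.6)<5]; A=np.c_[q[:,:2]-q[:,:2].mean(0),np.ones(len(q))]; s=np.linalg.lstsq(A,q[:,2],rcond=None)[0]; print(f,len(q),s)
E
python3 m.py d5|grep -A1 chest
python3 -c "
import cv2,numpy as np
a=cv2.imread('pics/d5.png')[150:400,230:540];b=cv2.imread('pics/s5.png')[120:370,40:350]
cv2.imwrite('pics/c5.png',cv2.resize(np.hstack([a,b]),(800,322)))"
```

```text
[-4.84927717  0.17962405 11.55193454] [664.52002573 -71.46388445  86.30091074]
side0 9626 [-4.22606666e-04 -2.02218932e-03  7.35863375e+01]
d5 9065 [-3.55907003e-04 -2.10609309e-03  7.36237428e+01]
chest? [  339   221   183   105 11057] ((747.3474731445312, -182.0763397216797), (203.6173095703125, 242.91505432128906), 76.16609954833984) 73.59820696910856
[[605.0999755859375, -251.89999389648438], [840.9000244140625, -310.0], [889.5999755859375, -112.30000305175781], [653.7999877929688, -54.20000076293945]]
```

View pics/c5.png

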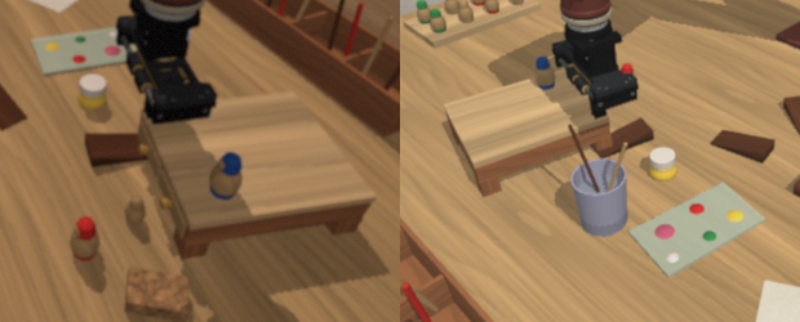

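The press holds at about 11.5 N. The chest's top plane is unchanged to within 0.0001 rad of the start, the wedge is under the leg, and nothing else has moved.

```bash
python3 -c "
from bench import robot
print(robot.sign_off())"
```

```text
the job is handed in; nothing more can be done
None
```

I pushed the wedge about 32 mm under the short leg until it jammed. I then handed the job in while still pressing the chest's top above that leg with about 11.5 N: the chest was level and in its place, and the other things looked undisturbed. The sign-off gave no verdict.

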